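# Find the lazy susan's lost foot with an oak slip and pack it

## Robot

A 6-joint arm with a two-finger parallel gripper is mounted at the origin on the work surface. World frame = base frame: x ahead of the robot, y to its left, z up, the work surface at z = 0. Lengths are in m, angles in rad, forces in N, time in s.
With the tool pointing down it reaches from about 0.35 to 0.775 m from the base axis. Payload 5.5 kg.
Tool frame: the origin (TCP) lies where the fingers leave the gripper's body, on its centre line; the fingertips stand 73 mm ahead of it and the grasp point (between the pads) lies 54 mm ahead of it; z points along the fingers, y is the direction in which the jaws open and shut (so a half turn about z gives the same grasp; the last joint's range is limited). The gripper opens to 85 mm and grips with 20 to 120 N. Pads are 22 mm wide; open, the fingers measure 114 mm over their backs; the gripper's body (76 mm by 85 mm) begins 54 mm behind the grasp point. The pads swing forward as they close: fully open they stand 13 mm farther back than shut.
Start: joints at [1.11, 0.313, 0.046, 1.304, 0, 1.431], TCP at [0.181, 0.546, 0.304] pointing down, gripper open.
Joint ranges: [-2.76, 2.76], [-0.86, 1.69], [-1.03, 1.26], [-2.2, 2.34], [-1.47, 1.5], [-3.14, 3.14]. Speed limits (rad/s): [2.57, 2.57, 3.14, 3.14, 3.14, 3.14].

## Interface

Orientations are given as a unit quaternion [w, x, y, z].
In Python, from workcell import env, read_camera, job, cut_out gives the robot as it stands.
- The arm moves only by the tool servo_tool, never from a script. Its argument "deltas" is a list of rows, each an object of numbers: "dx", "dy", "dz": the shift along the world's x, y, z in mm; "rx", "ry", "rz": the turn, a rotation vector about the world's x, y, z in rad; "fingers": the closure, from -1 (fully open) to 1 (shut). A call has 1 to 8 rows; each row shifts and turns the commanded pose from where the row before left it; what a row does not reach is not made up. A row lasts 1/10 s, in which the tool goes at most 50 mm and 8.59 degrees, less where a joint would pass 70% of its speed; a pose out of reach is approached as far as the arm can. A call is refused whole if a number of a shift passes 50 or a number of a turn 0.15, either way. A call with a gripper value outside its range is refused whole. The fingers move at their own pace and stop on an object; "newtons" is the grip in N (left out, the last holds). Time passes only in rows, so rows that do not move let the fingers close. It gives the time, the measured TCP pose, the force and the opening at its end, in the units of the state.
- env.get_state(): the state, without advancing time (a new reading comes with each control period).
- read_camera(name): name is "side" or "top"; returns a dict with "img" (384x512x3 uint8, red, green, blue), "intrinsics" (3x3 intrinsics, pixels), "k1" (the pictures are not rectified: a ray, as slopes to the right and down, at radius r is drawn at 1 + k1 r^2 times it, then the intrinsics apply), "extrinsics" (4x4, takes a point from camera to world coordinates). Camera axes: x right, y down, z forward; pixel columns grow to the right and rows downward; lengths in m; the calibration is good to about 2 mm. A picture is of the moment at which its call begins. There is no depth.
- job.hand_in(): hands the job in, once; it reports no verdict.
Trained networks look in the newest picture that a camera, given by its name, has taken for a name from the list of things; names that differ only in an ending like _2 or _b are one class to them, and where a whole thing is asked for, a point or a joint stands for the part that bears it (a point fixed in the world has none). Each returns a list of dicts, best first, with "confidence" (0 to 1); they miss things now and then, are a little off and sometimes report something else, mostly with a low value. They report only what shows in the picture. A call takes as long as a camera call. They do not tell look-alikes from the thing itself.
- cut_out(target, camera): "region" (384x512 bool, what is visible of it) and "extent" ([left, top, right, bottom] in pixels, round what is visible of it).
The state is a dict: "clock": time; "joint_pos": joint angles; "qvel": joint speeds; "tau": joint torques, N m; "tcp_pos": TCP position; "orientation": TCP orientation; "wrist_force": force on the tool from outside, world axes, zero at the start; "ft_torque": the same for the moment, N m; "finger_gap": finger opening in m.
Only numpy, scipy, OpenCV 4.12 (cv2) and the standard library are available. Lean on these libraries where they do the work, as an engineer would, in place of code of your own. Each camera call takes 0.05 s, during which the arm holds its last target. There are 200 camera calls.

## Task

One of the four rubber feet under the lazy susan has dropped off and you cannot see which from above. Take the flat oak slip lying on the counter, try it flat under the feet until you come to the one where it slides in instead of jamming, push it in until that whole foot stands over it, and leave it lying there. Don't disturb the things on the tray or the nutmeg grater.

Things in the scene. Friction and masses are not known exactly. Their poses are not given: they have to be found in the camera images.
- slip_center (a point): Flat slip of brown oak lath, 140 mm long (its x), 46 mm wide (its y), 8 mm thick (its z), about 36 g, lying loose on the counter left or right of the lazy susan. The point is its centre, half-way up (4 above its underside). Both ends are alike and square; either may go in first. It can be held across its 46 width near one end.
- susan: Pale oak lazy susan, heavy; a push does not shift it. Origin on the counter under its middle, z up. Base: cross of two oak bars along its diagonals (45 deg to its x, y), each 334 mm long, 34 wide, from 22 to 44 above the stone, a foot under each end, 17 in from the end; nothing else is lower than 22. Turning tray above: diameter 250, lip 80 above the stone; the tallest thing on it reaches 182.
- foot_1 (a point): Point on the stone under the middle of the +x +y foot (susan frame), 150 mm from the susan's middle. The foot is an oak pad, diameter 32, underside 10.5 above the stone. At three feet a rubber disc, diameter 26, fills the gap to the stone: a blade jams 3 past the pad's edge. At one, never told which, it is lost: the gap is open from all sides.
- foot_2 (a point): Point on the stone under the middle of the -x +y foot (susan frame), 150 mm from the susan's middle. The foot is an oak pad, diameter 32, underside 10.5 above the stone. At three feet a rubber disc, diameter 26, fills the gap to the stone: a blade jams 3 past the pad's edge. At one, never told which, it is lost: the gap is open from all sides.
- foot_3 (a point): Point on the stone under the middle of the -x -y foot (susan frame), 150 mm from the susan's middle. The foot is an oak pad, diameter 32, underside 10.5 above the stone. At three feet a rubber disc, diameter 26, fills the gap to the stone: a blade jams 3 past the pad's edge. At one, never told which, it is lost: the gap is open from all sides.
- foot_4 (a point): Point on the stone under the middle of the +x -y foot (susan frame), 150 mm from the susan's middle. The foot is an oak pad, diameter 32, underside 10.5 above the stone. At three feet a rubber disc, diameter 26, fills the gap to the stone: a blade jams 3 past the pad's edge. At one, never told which, it is lost: the gap is open from all sides.
- honey_pot_center (a point): White ceramic honey pot with lid, diameter 90 mm, 110 high, standing on the tray; bystander. Point 50 above its base.
- spice_jar_center (a point): Empty glass spice jar, diameter 47 mm, 85 high, standing on the tray; bystander. Point half-way up.
- peg_center (a point): Green plastic peg, 72 mm long, 10 high, lying on the tray; bystander. Point at its centre.
- grater_center (a point): Steel nutmeg grater, half-round, about 165 by 44 mm, 24 high, lying on the counter on the side of the susan away from the slip; its long way is about along world x; bystander. The point is the middle of its rasp, which is 110 long; a wire handle 60 long goes on towards the robot.
Things that resemble listed ones, but are neither listed nor needed, are in the scene too. Of the things that look like the part that bears slip_center, take the one that is farthest from the robot's base at the start.

How it is judged:
By the outcome, as a careful person would: the job done as asked, in the order asked, and still so for the second after the job is handed in, with the robot touching nothing.
It also fails if it takes over 67 s, if anything falls off the work surface, if the arm or the gripper's body presses on something with over 40 N, if the wrist force passes 120 N, or if a joint passes its speed limit or range.

## Working session

There is one attempt and no reset: what is moved stays moved. The work goes in short steps, Python scripts to look and compute and a tool call to move; the robot and the scene stay as the last step left them, time stands still between calls to the robot, and variables do not carry over. Pictures are saved under pics/ and viewed, about 8 in all and at most 12, crops included, and the job is handed in when it is done.

Besides the shell and the picture viewer there is one more tool, called after "Emit:" as name([rows], argument=value, ...), one row to a line, values as JSON. servo_tool: Moves the arm, as the interface text tells. Its arguments: {"type":"object","properties":{"deltas":{"type":"array"},"newtons":{"type":"number"}},"required":["deltas"]}

```bash
mkdir -p pics; ls; cat > h.py <<'E'
import numpy as np, cv2
from workcell import env, read_camera, job, cut_out
def ray(c,uv):
    K=c["intrinsics"];k=c["k1"];d=np.array([(uv[0]-K[0][2])/K[0][0],(uv[1]-K[1][2])/K[1][1]])
    p=d.copy()
    for _ in range(20): p=d/(1+k*(p@p))
    E=np.array(c["extrinsics"]); return E[:3,3],E[:3,:3]@np.array([p[0],p[1],1])
def at_z(c,uv,z):
    o,d=ray(c,uv); return o+d*(z-o[2])/d[2]
def proj(c,P):
    K=c["intrinsics"];E=np.array(c["extrinsics"]); q=E[:3,:3].T@(np.array(P)-E[:3,3]); s=q[:2]/q[2]; s=s*(1+c["k1"]*(s@s))
    return np.array([K[0][0]*s[0]+K[0][2],K[1][1]*s[1]+K[1][2]])
E
python3 - <<'E'
from h import *
a=read_camera("top");b=read_camera("side")
for n,c in (("top",a),("side",b)):
    cv2.imwrite(f"pics/{n}0.png",c["img"][:,:,::-1]); print(n,c["intrinsics"],c["k1"],np.round(c["extrinsics"],3).tolist())
    for t in ["slip_center","susan","foot_1","grater_center","honey_pot_center","spice_jar_center"]:
        r=cut_out(t,n)
        for x in r[:4]: print(t,round(x["confidence"],2),x["extent"],int(x["region"].sum()))
E
```

```text
pics
top [[393.24875023   0.         253.34119778]
 [  0.         393.24875023 187.73900981]
 [  0.           0.           1.        ]] -0.05875886702441583 [[-0.002, -0.997, 0.074, 0.423], [-1.0, 0.003, 0.009, 0.004], [-0.01, -0.074, -0.997, 1.169], [0.0, 0.0, 0.0, 1.0]]
slip_center 0.92 [385.3, 160.5, 420.9, 210.6] 754
slip_center 0.8 [376.1, 229.8, 413.9, 269.9] 770
slip_center 0.77 [317.8, 238.2, 343.8, 287.0] 763
slip_center 0.73 [215.4, 129.6, 310.2, 223.0] 5711
susan 0.88 [213.7, 127.1, 310.8, 227.1] 5681
foot_1 0.59 [218.1, 126.4, 310.7, 227.1] 5561
grater_center 0.97 [104.1, 152.4, 119.0, 203.0] 528
honey_pot_center 0.81 [234.9, 137.8, 266.8, 170.2] 800
honey_pot_center 0.55 [213.9, 128.6, 310.3, 226.2] 5694
spice_jar_center 0.72 [281.8, 161.7, 290.5, 184.0] 97
spice_jar_center 0.61 [231.1, 189.4, 254.1, 207.7] 268
spice_jar_center 0.54 [232.9, 139.7, 266.6, 169.9] 851
side [[421.81304512   0.         249.88284611]
 [  0.         421.81304512 193.10407731]
 [  0.           0.           1.        ]] -0.07421830816997736 [[0.878, -0.235, 0.418, 0.01], [-0.479, -0.431, 0.765, -0.903], [-0.0, -0.871, -0.491, 0.668], [0.0, 0.0, 0.0, 1.0]]
slip_center 0.73 [328.3, 293.6, 373.8, 337.9] 1075
slip_center 0.66 [182.2, 274.8, 245.6, 301.9] 979
slip_center 0.64 [242.7, 311.7, 289.8, 370.1] 1320
susan 0.78 [210.8, 179.5, 319.1, 245.3] 3587
foot_1 0.67 [209.5, 174.5, 321.5, 245.3] 3590
grater_center 0.69 [184.3, 148.7, 223.6, 167.1] 290
honey_pot_center 0.6 [258.7, 155.5, 289.3, 190.1] 919
spice_jar_center 0.85 [224.7, 166.2, 240.4, 201.1] 480
spice_jar_center 0.35 [211.2, 177.3, 318.6, 248.1] 3460
```

```bash
python3 - <<'E'
import cv2
a=cv2.imread("pics/top0.png")[100:310,80:440]
cv2.imwrite("pics/top0z.png",cv2.resize(a,None,fx=2.2,fy=2.2,interpolation=cv2.INTER_CUBIC))
b=cv2.imread("pics/side0.png")[130:384,160:420]
cv2.imwrite("pics/side0z.png",cv2.resize(b,None,fx=2.3,fy=2.3,interpolation=cv2.INTER_CUBIC))
E
```

```text
(no output)
```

View pics/top0z.png

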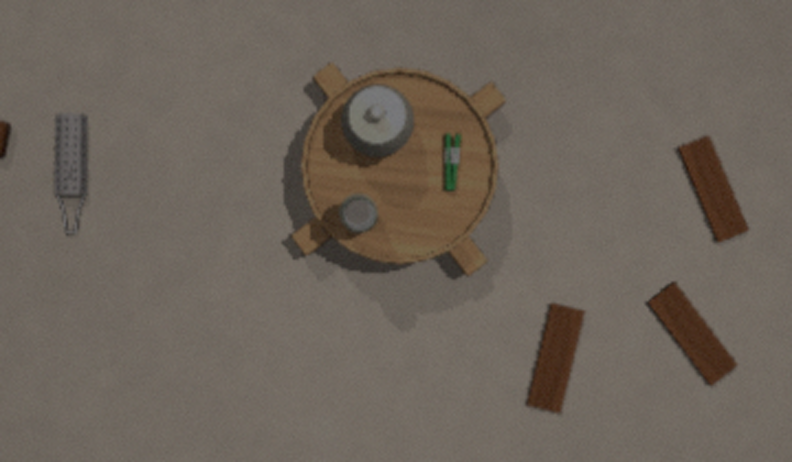

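View pics/side0z.png

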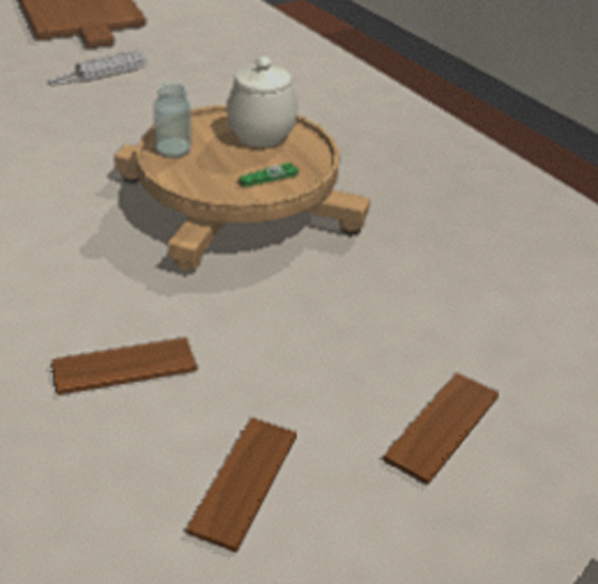

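The top view shows three similar slips on the right (−y side), at full-image px of about (403,185), (394,250) and (331,262). The susan is at about (262,176), the grater at (111,178). In the side view the feet facing the camera show at about (240,238) and (312,228). Next I'll measure the slips and fit the susan's pose.

```bash
cat > fit.py <<'E'
from h import *
from scipy.optimize import minimize
def slips(n):
    out=[]
    c=read_camera(n)
    for x in cut_out("slip_center",n):
        m=x["region"].astype(np.uint8)
        if m.sum()>2500 or x["confidence"]<.4: continue
        ct=max(cv2.findContours(m,cv2.RETR_EXTERNAL,cv2.CHAIN_APPROX_NONE)[0],key=len)[:,0]
        P=np.array([at_z(c,p,.006)[:2] for p in ct.astype(float)])
        (cx,cy),(w,h),_=r=cv2.minAreaRect((P*1000).astype(np.float32))
        b=cv2.boxPoints(r);e=[b[1]-b[0],b[2]-b[1]];e=max(e,key=np.linalg.norm)
        out.append((cx,cy,w,h,np.degrees(np.arctan2(e[1],e[0]))%180,np.hypot(cx,cy),x["confidence"]))
    return out
if __name__=="__main__":
    for n in("top","side"):
        for s in slips(n): print(n,np.round(s,1))
    cams=[]
    for n in("top","side"):
        c=read_camera(n); r=[x for x in cut_out("susan",n)][0]["region"].astype(np.uint8)
        if n=="side":
            for t in("honey_pot_center","spice_jar_center"): pass
        cams.append((c,r))
    S=4
    def mask(c,x,y,th):
        m=np.zeros((384*S,512*S),np.uint8)
        a=np.linspace(0,2*np.pi,40)
        def hull(P):
            q=np.array([proj(c,p) for p in P]); q=((q+.5)*S).astype(np.int32)
            cv2.fillConvexPoly(m,cv2.convexHull(q),1)
        hull([(x+.125*np.cos(t),y+.125*np.sin(t),z) for t in a for z in(.05,.08)])
        for k in(np.pi/4,3*np.pi/4):
            u=np.array([np.cos(th+k),np.sin(th+k)]);v=np.array([-u[1],u[0]])
            hull([(*(np.array([x,y])+i*.167*u+j*.017*v),z) for i in(-1,1) for j in(-1,1) for z in(.022,.044)])
        return cv2.resize(m.astype(np.float32),(512,384),interpolation=cv2.INTER_AREA)
    for use in([0],[1],[0,1]):
        f=lambda p:sum(np.abs(mask(cams[i][0],p[0]/1e3,p[1]/1e3,p[2]/100)-cams[i][1]).sum() for i in use)
        p0=at_z(cams[0][0],(262,176),.06)*1e3
        r=min((minimize(f,[p0[0],p0[1],t],method="Nelder-Mead",options=dict(initial_simplex=[[p0[0],p0[1],t],[p0[0]+8,p0[1],t],[p0[0],p0[1]+8,t],[p0[0],p0[1],t+12]])) for t in(-40,-20,0,20,40)),key=lambda r:r.fun)
        print(use,r.x,r.fun)
        for k in range(4):
            t=r.x[2]/100+np.pi/4+k*np.pi/2; print(k+1,np.round([r.x[0]+150*np.cos(t),r.x[1]+150*np.sin(t),np.degrees(t)],1))
    c=cams[0][0]
    print("grater",at_z(c,(111.5,178),.012))
    from workcell import env
    print(env.get_state())
E
python3 fit.py
```

```text
top [ 288.7 -215.7   42.7  138.6  165.1  360.4    1. ]
top [ 5.159e+02 -4.337e+02  1.429e+02  4.660e+01  2.090e+01  6.740e+02
  6.000e-01]
side [ 286.7 -221.5   53.6  139.   166.4  362.3    0.9]
side [ 511.5 -439.   148.5   50.    20.8  674.     0.9]
side [ 316.7 -405.3  142.9   47.7   36.6  514.3    0.7]
[0] [542.04891603  -7.60251165 -13.1265766 ] 1324.625
1 [661.1  83.7  37.5]
2 [450.8 111.4 127.5]
3 [423.  -98.9 217.5]
4 [ 633.3 -126.6  307.5]
[1] [534.70041188 -15.79597158 -12.67136398] 1236.875
1 [653.3  76.   37.7]
2 [442.9 102.8 127.7]
3 [ 416.1 -107.6  217.7]
4 [ 626.5 -134.4  307.7]
[0, 1] [541.3976102   -8.22522068 -12.71138085] 2647.5
1 [660.1  83.5  37.7]
2 [449.6 110.4 127.7]
3 [ 422.7 -100.   217.7]
4 [ 633.2 -126.9  307.7]
grater [0.53984147 0.43914895 0.012     ]
{'clock': 1.1, 'joint_pos': array([1.11040720e+00, 3.13192816e-01, 4.60831324e-02, 1.30358853e+00,
       2.18135811e-05, 1.43122784e+00]), 'qvel': array([ 1.04457750e-04, -5.28973341e-05,  9.70694053e-04,  2.48904240e-04,
        5.58434714e-04,  5.15388492e-04]), 'tau': array([-1.30758917e-04, -4.80481803e+01,  2.98816609e+01,  3.65746118e-04,
       -8.97324958e-05, -4.04405128e-06]), 'tcp_pos': array([0.18132477, 0.54569417, 0.30392036]), 'orientation': array([4.07661920e-06, 1.59723269e-01, 9.87161828e-01, 5.00892087e-05]), 'wrist_force': array([-0.07824644,  0.41935541,  0.24449686]), 'ft_torque': array([0.01616922, 0.00401124, 0.00857986]), 'finger_gap': 0.08500748685661269}
```

Emit:
servo_tool([
  {"dx": 25,"dy": -42,"rz": -0.1023},
  {"dx": 25,"dy": -42,"rz": -0.1023},
  {"dx": 25,"dy": -42,"rz": -0.1023},
  {"dx": 25,"dy": -42,"rz": -0.1023},
  {"dx": 25,"dy": -42,"rz": -0.1023},
  {"dx": 25,"dy": -42,"rz": -0.1023},
  {"dx": 25,"dy": -42,"rz": -0.1023},
  {"dx": 25,"dy": -42,"rz": -0.1023},
])

```text
invalid input at $.deltas[0]: expected keys dx, dy, dz, rx, ry, rz, fingers
```

Emit:
servo_tool([
  {"dx": 3,"dy": -42,"rz": -0.1023},
  {"dx": 3,"dy": -42,"rz": -0.1023},
  {"dx": 3,"dy": -42,"rz": -0.1023},
  {"dx": 3,"dy": -42,"rz": -0.1023},
  {"dx": 3,"dy": -42,"rz": -0.1023},
  {"dx": 3,"dy": -42,"rz": -0.1023},
  {"dx": 3,"dy": -42,"rz": -0.1023},
  {"dx": 3,"dy": -42,"rz": -0.1023},
])

```text
invalid input at $.deltas[0]: expected keys dx, dy, dz, rx, ry, rz, fingers
```

Emit:
servo_tool([
  {"dx": 8,"dy": -41,"rz": -0.1023},
  {"dx": 8,"dy": -41,"rz": -0.1023},
  {"dx": 8,"dy": -41,"rz": -0.1023},
  {"dx": 8,"dy": -41,"rz": -0.1023},
  {"dx": 8,"dy": -41,"rz": -0.1023},
  {"dx": 8,"dy": -41,"rz": -0.1023},
  {"dx": 8,"dy": -41,"rz": -0.1023},
  {"dx": 8,"dy": -41,"rz": -0.1023},
])

```text
invalid input at $.deltas[0]: expected keys dx, dy, dz, rx, ry, rz, fingers
```

All keys are required in each row.

Emit:
servo_tool([
  {"dx": 25,"dy": -42,"dz": 0,"rx": 0,"ry": 0,"rz": -0.1023,"fingers": -1},
  {"dx": 25,"dy": -42,"dz": 0,"rx": 0,"ry": 0,"rz": -0.1023,"fingers": -1},
  {"dx": 25,"dy": -42,"dz": 0,"rx": 0,"ry": 0,"rz": -0.1023,"fingers": -1},
  {"dx": 25,"dy": -42,"dz": 0,"rx": 0,"ry": 0,"rz": -0.1023,"fingers": -1},
  {"dx": 25,"dy": -42,"dz": 0,"rx": 0,"ry": 0,"rz": -0.1023,"fingers": -1},
  {"dx": 25,"dy": -42,"dz": 0,"rx": 0,"ry": 0,"rz": -0.1023,"fingers": -1},
  {"dx": 25,"dy": -42,"dz": 0,"rx": 0,"ry": 0,"rz": -0.1023,"fingers": -1},
  {"dx": 25,"dy": -42,"dz": 0,"rx": 0,"ry": 0,"rz": -0.1023,"fingers": -1},
])

```text
clock: 1.9
tcp_pos: [0.3819, 0.2079, 0.3043]
orientation: [0.0, 0.541, 0.841, 0.0]
wrist_force: [0.4, 0.3, 0.3]
finger_gap: 0.0855
```

Emit:
servo_tool([
  {"dx": 3,"dy": -42,"dz": 0,"rx": 0,"ry": 0,"rz": -0.1023,"fingers": -1},
  {"dx": 3,"dy": -42,"dz": 0,"rx": 0,"ry": 0,"rz": -0.1023,"fingers": -1},
  {"dx": 3,"dy": -42,"dz": 0,"rx": 0,"ry": 0,"rz": -0.1023,"fingers": -1},
  {"dx": 3,"dy": -42,"dz": 0,"rx": 0,"ry": 0,"rz": -0.1023,"fingers": -1},
  {"dx": 3,"dy": -42,"dz": 0,"rx": 0,"ry": 0,"rz": -0.1023,"fingers": -1},
  {"dx": 3,"dy": -42,"dz": 0,"rx": 0,"ry": 0,"rz": -0.1023,"fingers": -1},
  {"dx": 3,"dy": -42,"dz": 0,"rx": 0,"ry": 0,"rz": -0.1023,"fingers": -1},
  {"dx": 3,"dy": -42,"dz": 0,"rx": 0,"ry": 0,"rz": -0.1023,"fingers": -1},
])

```text
clock: 2.7
tcp_pos: [0.4051, -0.1281, 0.3042]
orientation: [0.0, 0.831, 0.556, 0.0]
wrist_force: [0.8, 0.3, 0.5]
finger_gap: 0.0854
```

Emit:
servo_tool([
  {"dx": 8,"dy": -41,"dz": 0,"rx": 0,"ry": 0,"rz": -0.1023,"fingers": -1},
  {"dx": 8,"dy": -41,"dz": 0,"rx": 0,"ry": 0,"rz": -0.1023,"fingers": -1},
  {"dx": 8,"dy": -41,"dz": 0,"rx": 0,"ry": 0,"rz": -0.1023,"fingers": -1},
  {"dx": 8,"dy": -41,"dz": 0,"rx": 0,"ry": 0,"rz": -0.1023,"fingers": -1},
  {"dx": 8,"dy": -41,"dz": 0,"rx": 0,"ry": 0,"rz": -0.1023,"fingers": -1},
  {"dx": 8,"dy": -41,"dz": 0,"rx": 0,"ry": 0,"rz": -0.1023,"fingers": -1},
  {"dx": 8,"dy": -41,"dz": 0,"rx": 0,"ry": 0,"rz": -0.1023,"fingers": -1},
  {"dx": 8,"dy": -41,"dz": 0,"rx": 0,"ry": 0,"rz": -0.1023,"fingers": -1},
])

```text
clock: 3.5
tcp_pos: [0.4694, -0.4561, 0.3039]
orientation: [0.0, 0.984, 0.18, 0.0]
wrist_force: [0.4, 0.0, 0.4]
finger_gap: 0.0853
```

Emit:
servo_tool([
  {"dx": -3,"dy": 2,"dz": -45,"rx": 0,"ry": 0,"rz": 0,"fingers": -1},
  {"dx": 0,"dy": 0,"dz": -45,"rx": 0,"ry": 0,"rz": 0,"fingers": -1},
  {"dx": 0,"dy": 0,"dz": -45,"rx": 0,"ry": 0,"rz": 0,"fingers": -1},
  {"dx": 0,"dy": 0,"dz": -45,"rx": 0,"ry": 0,"rz": 0,"fingers": -1},
  {"dx": 0,"dy": 0,"dz": -30,"rx": 0,"ry": 0,"rz": 0,"fingers": -1},
  {"dx": 0,"dy": 0,"dz": -15,"rx": 0,"ry": 0,"rz": 0,"fingers": -1},
  {"dx": 0,"dy": 0,"dz": -7,"rx": 0,"ry": 0,"rz": 0,"fingers": -1},
])

```text
clock: 4.2
tcp_pos: [0.4654, -0.4512, 0.0694]
orientation: [-0.002, 0.983, 0.182, -0.001]
wrist_force: [0.1, -0.6, 0.9]
finger_gap: 0.0854
```

Emit:
servo_tool([
  {"dx": 0,"dy": 0,"dz": 0,"rx": 0,"ry": 0,"rz": 0,"fingers": 0.1},
  {"dx": 0,"dy": 0,"dz": 0,"rx": 0,"ry": 0,"rz": 0,"fingers": 1},
  {"dx": 0,"dy": 0,"dz": 0,"rx": 0,"ry": 0,"rz": 0,"fingers": 1},
  {"dx": 0,"dy": 0,"dz": 0,"rx": 0,"ry": 0,"rz": 0,"fingers": 1},
  {"dx": 0,"dy": 0,"dz": 0,"rx": 0,"ry": 0,"rz": 0,"fingers": 1},
  {"dx": 0,"dy": 0,"dz": 0,"rx": 0,"ry": 0,"rz": 0,"fingers": 1},
], newtons=40)

```text
clock: 4.8
tcp_pos: [0.4672, -0.4533, 0.0739]
orientation: [0.002, 0.983, 0.182, 0.001]
wrist_force: [0.7, -1.0, 6.5]
finger_gap: 0.0446
```

```bash
python3 - <<'E'
from h import *
from fit import slips
s=env.get_state();print(s["tcp_pos"],s["finger_gap"],s["wrist_force"])
for n in("top","side"):
    for x in slips(n): print(n,np.round(x,1))
c=read_camera("side")
cv2.imwrite("pics/g.png",cv2.resize(c["img"][200:384,240:460,::-1],None,fx=3,fy=3,interpolation=cv2.INTER_CUBIC))
E
```

```text
[ 0.46716819 -0.45332485  0.07394638] 0.044621154914503254 [ 0.66189723 -0.9877732   6.51548955]
top [ 327.6 -394.4  128.2   48.4   36.   512.7    0.7]
top [ 5.284e+02 -4.274e+02  1.117e+02  4.920e+01  2.080e+01  6.797e+02
  6.000e-01]
side [ 286.3 -222.2   57.3  141.1  166.   362.4    0.9]
side [ 477.9 -451.1   78.2   46.4   22.9  657.2    0.9]
side [ 316.5 -405.5  141.8   47.9   36.8  514.4    0.6]
```

View pics/g.png

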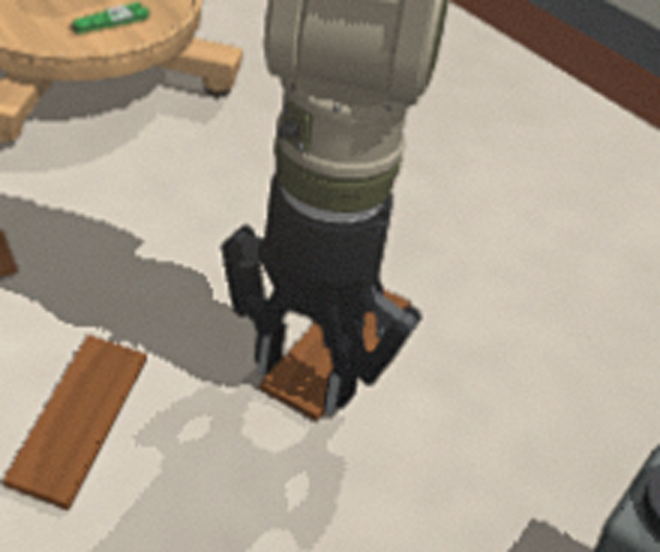

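Emit:
servo_tool([
  {"dx": 0,"dy": 0,"dz": 20,"rx": 0,"ry": 0,"rz": 0,"fingers": 1},
  {"dx": 18,"dy": 18,"dz": 15,"rx": 0,"ry": 0,"rz": 0.134,"fingers": 1},
  {"dx": 18,"dy": 18,"dz": 0,"rx": 0,"ry": 0,"rz": 0.134,"fingers": 1},
  {"dx": 18,"dy": 18,"dz": 0,"rx": 0,"ry": 0,"rz": 0.134,"fingers": 1},
  {"dx": 18,"dy": 18,"dz": 0,"rx": 0,"ry": 0,"rz": 0.134,"fingers": 1},
  {"dx": 18,"dy": 18,"dz": 0,"rx": 0,"ry": 0,"rz": 0.134,"fingers": 1},
  {"dx": 18,"dy": 18,"dz": 0,"rx": 0,"ry": 0,"rz": 0.134,"fingers": 1},
  {"dx": 18,"dy": 18,"dz": 0,"rx": 0,"ry": 0,"rz": 0.134,"fingers": 1},
])

```text
clock: 5.85
tcp_pos: [0.593, -0.3255, 0.1072]
orientation: [0.0, 0.793, 0.609, 0.0]
wrist_force: [0.5, 0.0, -0.6]
finger_gap: 0.0441
```

Emit:
servo_tool([
  {"dx": 18,"dy": 18,"dz": 0,"rx": 0,"ry": 0,"rz": 0.134,"fingers": 1},
  {"dx": 18,"dy": 18,"dz": 0,"rx": 0,"ry": 0,"rz": 0.134,"fingers": 1},
  {"dx": 4,"dy": 4,"dz": -15,"rx": 0,"ry": 0,"rz": 0,"fingers": 1},
  {"dx": 0,"dy": 0,"dz": -10,"rx": 0,"ry": 0,"rz": 0,"fingers": 1},
  {"dx": 0,"dy": 0,"dz": 0,"rx": 0,"ry": 0,"rz": 0,"fingers": 1},
])

```text
clock: 6.35
tcp_pos: [0.6302, -0.2859, 0.0789]
orientation: [-0.002, 0.708, 0.707, -0.001]
wrist_force: [0.0, 0.5, -0.9]
finger_gap: 0.0441
```

```bash
python3 - <<'E'
from h import *
from fit import slips
s=env.get_state();print(s["tcp_pos"],s["finger_gap"],s["wrist_force"],s["orientation"])
for x in slips("top"): print(np.round(x,1))
c=read_camera("side");t=read_camera("top")
cv2.imwrite("pics/p4.png",np.hstack([cv2.resize(c["img"][150:290,240:390,::-1],(450,420),interpolation=cv2.INTER_CUBIC),cv2.resize(t["img"][100:240,240:360,::-1],(360,420),interpolation=cv2.INTER_CUBIC)])[:,:800])
E
```

```text
[ 0.63019472 -0.2858701   0.0789017 ] 0.04409029731735141 [ 0.01930867  0.47638573 -0.90134788] [-0.00244267  0.70756888  0.70663967 -0.00083759]
[ 291.7 -422.7   67.6   47.    38.3  513.6    0.8]
[ 632.9 -223.6  120.1   51.5   89.9  671.2    0.7]
```

View pics/p4.png

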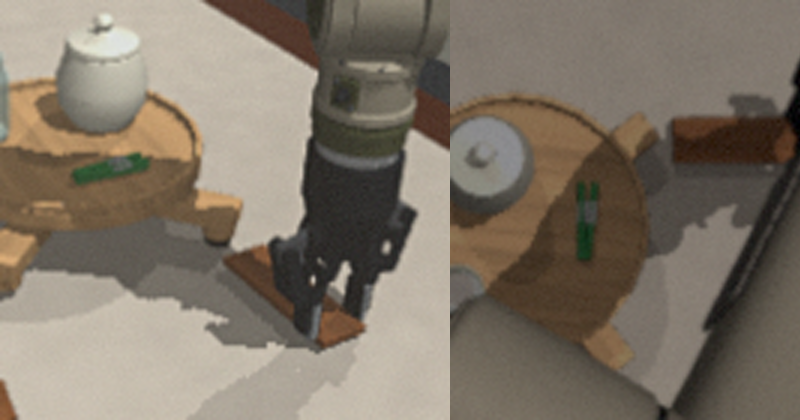

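Emit:
servo_tool([
  {"dx": 1,"dy": 0,"dz": -3,"rx": 0,"ry": 0,"rz": 0,"fingers": 1},
  {"dx": 1,"dy": 0,"dz": -2,"rx": 0,"ry": 0,"rz": 0,"fingers": 1},
  {"dx": 0,"dy": 0,"dz": 0,"rx": 0,"ry": 0,"rz": 0,"fingers": -0.3},
  {"dx": 0,"dy": 0,"dz": 0,"rx": 0,"ry": 0,"rz": 0,"fingers": -0.3},
  {"dx": 0,"dy": 0,"dz": 0,"rx": 0,"ry": 0,"rz": 0,"fingers": 1},
  {"dx": 0,"dy": 0,"dz": 0,"rx": 0,"ry": 0,"rz": 0,"fingers": 1},
  {"dx": 0,"dy": 0,"dz": 0,"rx": 0,"ry": 0,"rz": 0,"fingers": 1},
])

```text
clock: 7.25
tcp_pos: [0.6345, -0.2864, 0.0776]
orientation: [0.0, 0.707, 0.707, 0.0]
wrist_force: [-0.1, 0.4, 4.7]
finger_gap: 0.0424
```

Emit:
servo_tool([
  {"dx": 0,"dy": 4,"dz": 0,"rx": 0,"ry": 0,"rz": 0,"fingers": 1},
  {"dx": 0,"dy": 4,"dz": 0,"rx": 0,"ry": 0,"rz": 0,"fingers": 1},
  {"dx": 0,"dy": 4,"dz": 0,"rx": 0,"ry": 0,"rz": 0,"fingers": 1},
  {"dx": 0,"dy": 4,"dz": 0,"rx": 0,"ry": 0,"rz": 0,"fingers": 1},
  {"dx": 0,"dy": 0,"dz": 0,"rx": 0,"ry": 0,"rz": 0,"fingers": 1},
])

```text
clock: 7.75
tcp_pos: [0.6348, -0.2699, 0.0776]
orientation: [0.001, 0.707, 0.708, 0.0]
wrist_force: [-0.3, -1.6, 5.9]
finger_gap: 0.0426
```

Emit:
servo_tool([
  {"dx": 0,"dy": 3,"dz": 0,"rx": 0,"ry": 0,"rz": 0,"fingers": 1},
  {"dx": 0,"dy": 3,"dz": 0,"rx": 0,"ry": 0,"rz": 0,"fingers": 1},
  {"dx": 0,"dy": 2,"dz": 0,"rx": 0,"ry": 0,"rz": 0,"fingers": 1},
  {"dx": 0,"dy": 0,"dz": 0,"rx": 0,"ry": 0,"rz": 0,"fingers": 1},
])

```text
clock: 8.15
tcp_pos: [0.6348, -0.2622, 0.0776]
orientation: [0.001, 0.707, 0.707, 0.0]
wrist_force: [-0.4, -3.7, 5.3]
finger_gap: 0.0427
```

Emit:
servo_tool([
  {"dx": 0,"dy": 2,"dz": 0,"rx": 0,"ry": 0,"rz": 0,"fingers": 1},
  {"dx": 0,"dy": 2,"dz": 0,"rx": 0,"ry": 0,"rz": 0,"fingers": 1},
  {"dx": 0,"dy": 0,"dz": 0,"rx": 0,"ry": 0,"rz": 0,"fingers": 1},
])

```text
clock: 8.45
tcp_pos: [0.6349, -0.2601, 0.0776]
orientation: [0.002, 0.707, 0.707, -0.001]
wrist_force: [0.1, -7.9, 3.1]
finger_gap: 0.0427
```

Emit:
servo_tool([
  {"dx": 0,"dy": 2,"dz": 0,"rx": 0,"ry": 0,"rz": 0,"fingers": 1},
  {"dx": 0,"dy": 2,"dz": 0,"rx": 0,"ry": 0,"rz": 0,"fingers": 1},
  {"dx": 0,"dy": 0,"dz": 0,"rx": 0,"ry": 0,"rz": 0,"fingers": 1},
])

```text
clock: 8.75
tcp_pos: [0.6351, -0.2593, 0.0778]
orientation: [0.004, 0.708, 0.706, -0.003]
wrist_force: [-0.9, -18.4, 0.9]
finger_gap: 0.0429
```

```bash
python3 - <<'E'
from h import *
c=read_camera("side");t=read_camera("top")
cv2.imwrite("pics/j4.png",np.hstack([cv2.resize(c["img"][190:270,280:380,::-1],(500,400),interpolation=cv2.INTER_CUBIC),cv2.resize(t["img"][120:180,290:335,::-1],(300,400),interpolation=cv2.INTER_CUBIC)]))
E
```

```text
(no output)
```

View pics/j4.png

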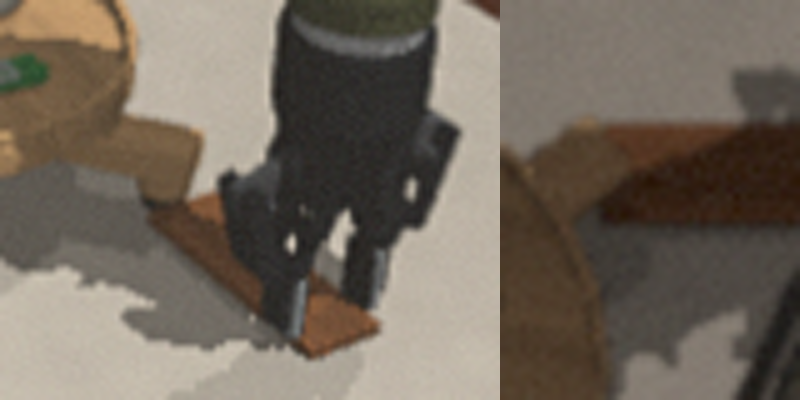

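Foot 4 jams with the tip about 3 mm past the pad edge, and the force climbs to 18 N. The picture shows the slip stopped at the foot (left panel px (165,210)). I'll move on to foot 3.

Emit:
servo_tool([
  {"dx": 0,"dy": -6,"dz": 0,"rx": 0,"ry": 0,"rz": 0,"fingers": 1},
  {"dx": 0,"dy": -15,"dz": 0,"rx": 0,"ry": 0,"rz": 0,"fingers": 1},
  {"dx": 0,"dy": -15,"dz": 10,"rx": 0,"ry": 0,"rz": 0,"fingers": 1},
  {"dx": -42,"dy": 0,"dz": 0,"rx": 0,"ry": 0,"rz": 0,"fingers": 1},
  {"dx": -42,"dy": 0,"dz": 0,"rx": 0,"ry": 0,"rz": 0,"fingers": 1},
  {"dx": -42,"dy": 0,"dz": 0,"rx": 0,"ry": 0,"rz": 0,"fingers": 1},
  {"dx": -42,"dy": 6,"dz": 0,"rx": 0,"ry": 0,"rz": 0,"fingers": 1},
  {"dx": -43,"dy": 14,"dz": 0,"rx": 0,"ry": 0,"rz": 0,"fingers": 1},
])

```text
clock: 9.65
tcp_pos: [0.4214, -0.2692, 0.086]
orientation: [-0.001, 0.707, 0.707, 0.001]
wrist_force: [0.7, -1.0, 0.2]
finger_gap: 0.0427
```

Emit:
servo_tool([
  {"dx": 0,"dy": 10,"dz": 0,"rx": 0,"ry": 0,"rz": 0,"fingers": 1},
  {"dx": 0,"dy": 0,"dz": -5,"rx": 0,"ry": 0,"rz": 0,"fingers": 1},
  {"dx": 0,"dy": 0,"dz": -4,"rx": 0,"ry": 0,"rz": 0,"fingers": 1},
  {"dx": 0,"dy": 0,"dz": 0,"rx": 0,"ry": 0,"rz": 0,"fingers": -0.3},
  {"dx": 0,"dy": 0,"dz": 0,"rx": 0,"ry": 0,"rz": 0,"fingers": -0.3},
  {"dx": 0,"dy": 0,"dz": 0,"rx": 0,"ry": 0,"rz": 0,"fingers": -0.3},
])

```text
clock: 10.25
tcp_pos: [0.4242, -0.2607, 0.0778]
orientation: [0.0, 0.707, 0.708, 0.0]
wrist_force: [-0.1, -0.5, -0.7]
finger_gap: 0.0554
```

```bash
python3 - <<'E'
from h import *
from fit import slips
s=env.get_state();print(s["tcp_pos"],s["finger_gap"],s["wrist_force"],s["orientation"])
for x in slips("top"): print(np.round(x,1))
for x in slips("side"): print(np.round(x,1))
c=read_camera("side");t=read_camera("top")
cv2.imwrite("pics/p3.png",np.hstack([cv2.resize(c["img"][190:300,190:310,::-1],(436,400),interpolation=cv2.INTER_CUBIC),cv2.resize(t["img"][170:270,270:350,::-1],(320,400),interpolation=cv2.INTER_CUBIC)]))
E
```

```text
[ 0.42415074 -0.26069787  0.0778154 ] 0.05541260806209891 [-0.0884883  -0.4730519  -0.69366884] [2.14823871e-04 7.06660743e-01 7.07552501e-01 7.93422224e-05]
[ 290.7 -215.    45.8  140.8  166.1  361.5    0.7]
[ 427.  -196.2  106.8   44.2   89.8  469.9    0.6]
[ 316.3 -405.1  141.7   47.2   36.5  513.9    0.7]
[ 285.9 -220.5   56.3  137.3  166.   361.1    0.6]
[ 422.9 -247.3   80.4   46.6   85.5  489.9    0.6]
```

View pics/p3.png

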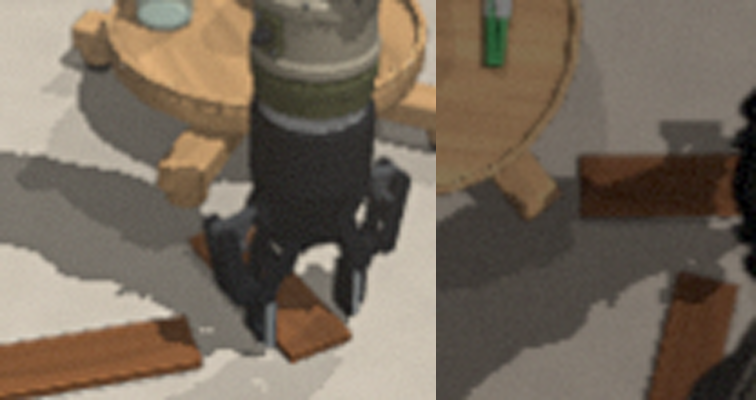

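Emit:
servo_tool([
  {"dx": 0,"dy": 0,"dz": 0,"rx": 0,"ry": 0,"rz": 0,"fingers": 1},
  {"dx": 0,"dy": 0,"dz": 0,"rx": 0,"ry": 0,"rz": 0,"fingers": 1},
  {"dx": 0,"dy": 0,"dz": 0,"rx": 0,"ry": 0,"rz": 0,"fingers": 1},
  {"dx": -2,"dy": 5,"dz": 0,"rx": 0,"ry": 0,"rz": 0,"fingers": 1},
  {"dx": 0,"dy": 6,"dz": 0,"rx": 0,"ry": 0,"rz": 0,"fingers": 1},
  {"dx": 0,"dy": 6,"dz": 0,"rx": 0,"ry": 0,"rz": 0,"fingers": 1},
  {"dx": 0,"dy": 6,"dz": 0,"rx": 0,"ry": 0,"rz": 0,"fingers": 1},
  {"dx": 0,"dy": 0,"dz": 0,"rx": 0,"ry": 0,"rz": 0,"fingers": 1},
])

```text
clock: 11.35
tcp_pos: [0.4239, -0.2402, 0.0806]
orientation: [0.005, 0.707, 0.707, -0.001]
wrist_force: [0.2, -5.0, 11.0]
finger_gap: -0.0001
```

Emit:
servo_tool([
  {"dx": 0,"dy": 3,"dz": 0,"rx": 0,"ry": 0,"rz": 0,"fingers": 1},
  {"dx": 0,"dy": 3,"dz": 0,"rx": 0,"ry": 0,"rz": 0,"fingers": 1},
  {"dx": 0,"dy": 2,"dz": 0,"rx": 0,"ry": 0,"rz": 0,"fingers": 1},
  {"dx": 0,"dy": 0,"dz": 0,"rx": 0,"ry": 0,"rz": 0,"fingers": 1},
])

```text
clock: 11.75
tcp_pos: [0.424, -0.2327, 0.0806]
orientation: [0.005, 0.707, 0.707, -0.001]
wrist_force: [-0.8, -5.8, 10.9]
finger_gap: 0.0002
```

Emit:
servo_tool([
  {"dx": 0,"dy": 2,"dz": 0,"rx": 0,"ry": 0,"rz": 0,"fingers": 1},
  {"dx": 0,"dy": 2,"dz": 0,"rx": 0,"ry": 0,"rz": 0,"fingers": 1},
  {"dx": 0,"dy": 2,"dz": 0,"rx": 0,"ry": 0,"rz": 0,"fingers": 1},
  {"dx": 0,"dy": 0,"dz": 0,"rx": 0,"ry": 0,"rz": 0,"fingers": 1},
])

```text
clock: 12.15
tcp_pos: [0.4241, -0.2268, 0.0806]
orientation: [0.005, 0.707, 0.707, -0.001]
wrist_force: [0.3, -6.0, 10.6]
finger_gap: -0.0002
```

The fingers closed above the slip (gap 0) because the tool stood too high. I'll lift, open and look.

Emit:
servo_tool([
  {"dx": 0,"dy": 0,"dz": 15,"rx": 0,"ry": 0,"rz": 0,"fingers": 1},
  {"dx": 0,"dy": 0,"dz": 10,"rx": 0,"ry": 0,"rz": 0,"fingers": -1},
  {"dx": 0,"dy": 0,"dz": 0,"rx": 0,"ry": 0,"rz": 0,"fingers": -1},
  {"dx": 0,"dy": 0,"dz": 0,"rx": 0,"ry": 0,"rz": 0,"fingers": -1},
  {"dx": 0,"dy": 0,"dz": 0,"rx": 0,"ry": 0,"rz": 0,"fingers": -1},
  {"dx": 0,"dy": 0,"dz": 0,"rx": 0,"ry": 0,"rz": 0,"fingers": -1},
])

```text
clock: 12.75
tcp_pos: [0.421, -0.223, 0.1023]
orientation: [-0.001, 0.707, 0.707, -0.0]
wrist_force: [0.3, -0.5, 0.5]
finger_gap: 0.0722
```

```bash
python3 - <<'E'
from h import *
from fit import slips
s=env.get_state();print(s["tcp_pos"],s["finger_gap"],s["wrist_force"],s["orientation"])
for x in slips("top"): print(np.round(x,1))
for x in slips("side"): print(np.round(x,1))
c=read_camera("side");t=read_camera("top")
cv2.imwrite("pics/q3.png",np.hstack([cv2.resize(c["img"][190:300,190:310,::-1],(436,400),interpolation=cv2.INTER_CUBIC),cv2.resize(t["img"][170:270,270:350,::-1],(320,400),interpolation=cv2.INTER_CUBIC)]))
E
```

```text
[ 0.42095018 -0.2229772   0.10228947] 0.07216182455916095 [ 0.26974646 -0.51185957  0.52715431] [-5.84514215e-04  7.06805779e-01  7.07407411e-01 -5.96177785e-05]
[ 424.2 -166.6  100.8   44.2   89.8  455.7    0.7]
[ 324.6 -214.2   24.2   68.2  165.1  388.9    0.7]
[ 282.  -430.1   39.9   46.   125.5  514.3    0.7]
[ 421.7 -197.7   49.2  115.2   90.1  465.7    0.9]
[ 286.9 -222.7   58.4  141.1  166.8  363.2    0.9]
[ 316.2 -405.5  142.1   49.    37.2  514.2    0.6]
```

View pics/q3.png

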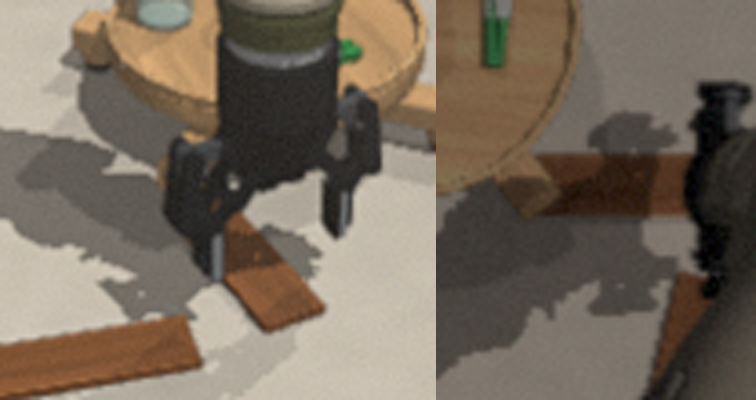

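Emit:
servo_tool([
  {"dx": 2,"dy": -12,"dz": -10,"rx": 0,"ry": 0,"rz": 0,"fingers": -1},
  {"dx": 0,"dy": 0,"dz": -12,"rx": 0,"ry": 0,"rz": 0,"fingers": -1},
  {"dx": 0,"dy": 0,"dz": -8,"rx": 0,"ry": 0,"rz": 0,"fingers": -1},
  {"dx": 0,"dy": 0,"dz": 0,"rx": 0,"ry": 0,"rz": 0,"fingers": -1},
  {"dx": 0,"dy": 0,"dz": 0,"rx": 0,"ry": 0,"rz": 0,"fingers": -1},
])

```text
clock: 13.55
tcp_pos: [0.4228, -0.2349, 0.0722]
orientation: [-0.001, 0.707, 0.707, -0.0]
wrist_force: [-1.4, -0.7, 1.0]
finger_gap: 0.0853
```

Emit:
servo_tool([
  {"dx": 0,"dy": 0,"dz": 0,"rx": 0,"ry": 0,"rz": 0,"fingers": 1},
  {"dx": 0,"dy": 0,"dz": 0,"rx": 0,"ry": 0,"rz": 0,"fingers": 1},
  {"dx": 0,"dy": 0,"dz": 0,"rx": 0,"ry": 0,"rz": 0,"fingers": 1},
  {"dx": 0,"dy": 0,"dz": 0,"rx": 0,"ry": 0,"rz": 0,"fingers": 1},
  {"dx": 0,"dy": 0,"dz": 0,"rx": 0,"ry": 0,"rz": 0,"fingers": 1},
])

```text
clock: 14.05
tcp_pos: [0.4237, -0.2355, 0.0736]
orientation: [0.001, 0.707, 0.707, 0.0]
wrist_force: [-0.9, 0.4, 5.3]
finger_gap: 0.0449
```

Emit:
servo_tool([
  {"dx": 0,"dy": 2,"dz": 1,"rx": 0,"ry": 0,"rz": 0,"fingers": 1},
  {"dx": 0,"dy": 2,"dz": 0,"rx": 0,"ry": 0,"rz": 0,"fingers": 1},
  {"dx": 0,"dy": 2,"dz": 0,"rx": 0,"ry": 0,"rz": 0,"fingers": 1},
  {"dx": 0,"dy": 0,"dz": 0,"rx": 0,"ry": 0,"rz": 0,"fingers": 1},
])

```text
clock: 14.45
tcp_pos: [0.4232, -0.2288, 0.0738]
orientation: [-0.0, 0.707, 0.708, 0.0]
wrist_force: [0.1, 0.7, -0.1]
finger_gap: 0.0442
```

Emit:
servo_tool([
  {"dx": 0,"dy": 2,"dz": 0,"rx": 0,"ry": 0,"rz": 0,"fingers": 1},
  {"dx": 0,"dy": 2,"dz": 0,"rx": 0,"ry": 0,"rz": 0,"fingers": 1},
  {"dx": 0,"dy": 0,"dz": 0,"rx": 0,"ry": 0,"rz": 0,"fingers": 1},
])

```text
clock: 14.75
tcp_pos: [0.4232, -0.2249, 0.0738]
orientation: [-0.0, 0.707, 0.707, 0.0]
wrist_force: [-0.9, 0.8, -0.3]
finger_gap: 0.0444
```

Emit:
servo_tool([
  {"dx": 0,"dy": 2,"dz": 0,"rx": 0,"ry": 0,"rz": 0,"fingers": 1},
  {"dx": 0,"dy": 2,"dz": 0,"rx": 0,"ry": 0,"rz": 0,"fingers": 1},
  {"dx": 0,"dy": 2,"dz": 0,"rx": 0,"ry": 0,"rz": 0,"fingers": 1},
  {"dx": 0,"dy": 0,"dz": 0,"rx": 0,"ry": 0,"rz": 0,"fingers": 1},
])

```text
clock: 15.15
tcp_pos: [0.4232, -0.219, 0.0739]
orientation: [-0.0, 0.707, 0.707, 0.0]
wrist_force: [0.4, 0.3, 0.8]
finger_gap: 0.0446
```

Emit:
servo_tool([
  {"dx": 0,"dy": 2,"dz": 0,"rx": 0,"ry": 0,"rz": 0,"fingers": 1},
  {"dx": 0,"dy": 2,"dz": 0,"rx": 0,"ry": 0,"rz": 0,"fingers": 1},
  {"dx": 0,"dy": 2,"dz": 0,"rx": 0,"ry": 0,"rz": 0,"fingers": 1},
  {"dx": 0,"dy": 0,"dz": 0,"rx": 0,"ry": 0,"rz": 0,"fingers": 1},
])

```text
clock: 15.55
tcp_pos: [0.4232, -0.213, 0.0739]
orientation: [-0.0, 0.707, 0.708, 0.0]
wrist_force: [0.8, 1.1, -0.8]
finger_gap: 0.0445
```

Emit:
servo_tool([
  {"dx": 0,"dy": 4,"dz": 0,"rx": 0,"ry": 0,"rz": 0,"fingers": 1},
  {"dx": 0,"dy": 4,"dz": 0,"rx": 0,"ry": 0,"rz": 0,"fingers": 1},
  {"dx": 0,"dy": 4,"dz": 0,"rx": 0,"ry": 0,"rz": 0,"fingers": 1},
  {"dx": 0,"dy": 0,"dz": 0,"rx": 0,"ry": 0,"rz": 0,"fingers": 1},
])

```text
clock: 15.95
tcp_pos: [0.4231, -0.2006, 0.0739]
orientation: [-0.0, 0.707, 0.708, 0.0]
wrist_force: [0.1, -0.6, 0.4]
finger_gap: 0.0444
```

Emit:
servo_tool([
  {"dx": 0,"dy": 4,"dz": 0,"rx": 0,"ry": 0,"rz": 0,"fingers": 1},
  {"dx": 0,"dy": 4,"dz": 0,"rx": 0,"ry": 0,"rz": 0,"fingers": 1},
  {"dx": 0,"dy": 4,"dz": 0,"rx": 0,"ry": 0,"rz": 0,"fingers": 1},
  {"dx": 0,"dy": 4,"dz": 0,"rx": 0,"ry": 0,"rz": 0,"fingers": 1},
  {"dx": 0,"dy": 0,"dz": 0,"rx": 0,"ry": 0,"rz": 0,"fingers": 1},
])

```text
clock: 16.45
tcp_pos: [0.4232, -0.1847, 0.0739]
orientation: [-0.0, 0.707, 0.708, 0.0]
wrist_force: [-0.6, 0.4, -0.7]
finger_gap: 0.0443
```

```bash
python3 - <<'E'
from h import *
from fit import slips
s=env.get_state();print(s["tcp_pos"],s["finger_gap"],s["wrist_force"],s["orientation"])
for x in slips("top"): print(np.round(x,1))
for x in slips("side"): print(np.round(x,1))
E
```

```text
[ 0.42317582 -0.18466189  0.07387156] 0.0443256156602896 [-0.63304405  0.35075805 -0.72643998] [-2.01814605e-04  7.06593419e-01  7.07619740e-01  4.95067913e-05]
[ 425.9 -141.4   56.2   47.1   89.4  448.8    0.7]
[ 311.5 -407.6  115.5   47.7   36.   513.     0.6]
[ 287.  -221.4   51.9  137.3  165.9  362.4    1. ]
[ 317.4 -403.9  145.4   50.    37.2  513.7    0.6]
[ 432.7 -178.2   72.2   37.3   61.1  468.     0.6]
[6.648e+02 3.600e+00 2.940e+02 1.333e+02 5.850e+01 6.648e+02 6.000e-01]
```

Emit:
servo_tool([
  {"dx": 0,"dy": 0,"dz": 0,"rx": 0,"ry": 0,"rz": 0,"fingers": -0.3},
  {"dx": 0,"dy": 0,"dz": 0,"rx": 0,"ry": 0,"rz": 0,"fingers": -0.6},
  {"dx": 0,"dy": 0,"dz": 0,"rx": 0,"ry": 0,"rz": 0,"fingers": -1},
  {"dx": 0,"dy": 0,"dz": 0,"rx": 0,"ry": 0,"rz": 0,"fingers": -1},
  {"dx": 0,"dy": 0,"dz": 10,"rx": 0,"ry": 0,"rz": 0,"fingers": -1},
  {"dx": 0,"dy": 0,"dz": 30,"rx": 0,"ry": 0,"rz": 0,"fingers": -1},
  {"dx": 0,"dy": -20,"dz": 45,"rx": 0,"ry": 0,"rz": 0,"fingers": -1},
  {"dx": 0,"dy": -30,"dz": 40,"rx": 0,"ry": 0,"rz": 0,"fingers": -1},
])

```text
clock: 17.45
tcp_pos: [0.4228, -0.2343, 0.2011]
orientation: [-0.001, 0.706, 0.708, 0.0]
wrist_force: [2.2, -1.8, -0.5]
finger_gap: 0.0853
```

Emit:
servo_tool([
  {"dx": 0,"dy": -40,"dz": 30,"rx": 0,"ry": 0,"rz": 0,"fingers": -1},
  {"dx": 0,"dy": -40,"dz": 30,"rx": 0,"ry": 0,"rz": 0,"fingers": -1},
  {"dx": 0,"dy": -40,"dz": 30,"rx": 0,"ry": 0,"rz": 0,"fingers": -1},
  {"dx": 0,"dy": -40,"dz": 0,"rx": 0,"ry": 0,"rz": 0,"fingers": -1},
  {"dx": 0,"dy": -40,"dz": 0,"rx": 0,"ry": 0,"rz": 0,"fingers": -1},
  {"dx": 0,"dy": -40,"dz": 0,"rx": 0,"ry": 0,"rz": 0,"fingers": -1},
  {"dx": 0,"dy": 0,"dz": 0,"rx": 0,"ry": 0,"rz": 0,"fingers": -1},
])

```text
clock: 18.15
tcp_pos: [0.4225, -0.4798, 0.2883]
orientation: [0.001, 0.708, 0.706, -0.001]
wrist_force: [-0.8, -0.3, -0.8]
finger_gap: 0.0854
```

```bash
python3 - <<'E'
from h import *
from fit import slips
s=env.get_state();print(s["clock"],s["tcp_pos"],s["finger_gap"],s["wrist_force"])
for x in slips("top"): print(np.round(x,1))
for x in slips("side"): print(np.round(x,1))
c=read_camera("side");t=read_camera("top")
cv2.imwrite("pics/f.png",np.hstack([cv2.resize(c["img"][150:290,180:320,::-1],(400,400),interpolation=cv2.INTER_CUBIC),cv2.resize(t["img"][120:270,210:360,::-1],(400,400),interpolation=cv2.INTER_CUBIC)]))
E
```

```text
18.15 [ 0.42249086 -0.47984974  0.28830051] 0.08537617152102357 [-0.78712862 -0.27121331 -0.7644122 ]
[ 425.8 -151.7   89.8   44.3   87.5  452.     0.9]
[ 307.7 -220.1   45.6  103.7  165.1  378.4    0.8]
[ 320.5 -400.3  141.8   50.5   35.6  512.8    0.8]
[ 421.  -133.8   51.2  144.7   90.2  441.7    0.9]
[ 316.9 -405.3  144.4   49.5   36.7  514.5    0.8]
[ 285.9 -222.    55.4  141.4  166.8  362.     0.6]
```

View pics/f.png

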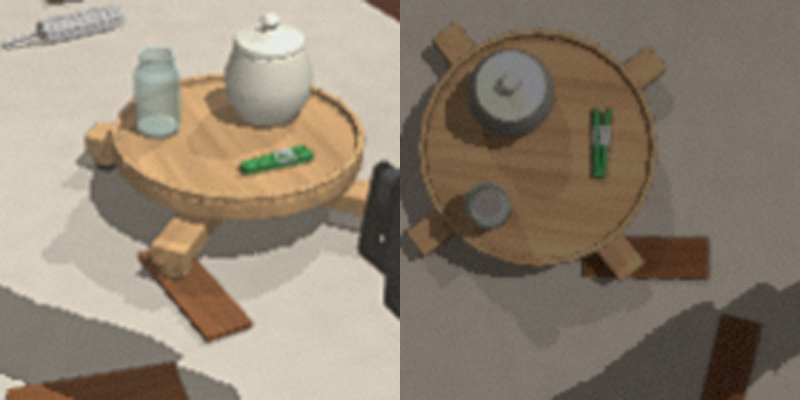

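```bash
python3 - <<'E'
from h import *
t=read_camera("top");c=read_camera("side")
a=at_z(t,(289.5,224.2),.044);b=at_z(t,(301.1,218.6),.044);m=(a+b)/2
d=np.array([np.cos(np.radians(37.5)),np.sin(np.radians(37.5))])
print(a,b,np.linalg.norm(a-b),"foot",m[:2]+.017*d)
# slip long edges / ends as seen in top and side (pixels from the last view)
o=lambda x,y:(210+(x-400)/2.667,120+y/2.667)
for p in((708,237),(708,278),(583,277),(583,258)): print("top",at_z(t,o(*p),.008)[:2])
for p in((210,339),(252,324),(140,255)): print("side",at_z(c,(180+p[0]/2.857,150+p[1]/2.857),.008 if p[0]!=210 else .004)[:2])
# side: lowest visible foot point under foot3 model
for z in(.0105,.022): print(z,(proj(c,(.423,-.099,z))-[180,150])*2.857)
E
```

```text
[ 0.40248421 -0.08788149  0.044     ] [ 0.41829308 -0.12110352  0.044     ] 0.036791622203104224 foot [ 0.42387565 -0.09414356]
top [ 0.44651843 -0.1974102 ]
top [ 0.40132899 -0.19675986]
top [ 0.40291303 -0.05883499]
top [ 0.42381826 -0.05897065]
side [ 0.40211082 -0.20261574]
side [ 0.44123635 -0.20668444]
side [ 0.40143892 -0.06915275]
0.0105 [175.23667262 262.87761206]
0.022 [175.10787562 252.68598116]
```

```bash
python3 -c "
from workcell import job; print(job.hand_in())"
```

```text
the job is handed in; nothing more can be done
None
```

The lost foot is foot_3. The oak slip now lies flat under it, released, and the job is handed in at about 18 s.

- **Slip:** I took the one farthest from the base (674 mm), held across its width near one end.
- **Foot_4:** The slip jammed about 3 mm past the pad edge, with the wrist force climbing to 18 N. I lifted the slip about 10 mm and carried it across to foot_3.
- **Foot_3:** It slid in with no more than about 1 N of resistance, well past the jam depth. I pushed it in, released it and withdrew the arm.
- **Not tried:** I stopped at foot_3, so feet 1 and 2 were never tested.

**Final checks:**

| | Slip | Foot_3 |
|---|---|---|
| World x (mm) | 402 to 447 | 408 to 440 (centre about 424) |
| World y (mm) | −205 to about −64 | −115 to −78 (centre about −94 to −99) |

By these numbers the whole pad stands over the slip, with about 6 mm to spare at the sides and 10 mm or more beyond. In the last view the jar, honey pot, peg and grater look as they did at the start.

**What went wrong or disagreed:**
- **Regrip:** My first regrip at foot_3 was too high. The fingers closed on top of the slip and dragged it about 30 mm at 11 N, so I lifted, looked and gripped it again properly.
- **Foot_4 grip:** The tool was also a few mm too high at foot_4 (gap 42 mm instead of about 45), so that jam was felt with a weaker hold.
- **Cameras:** The two cameras disagreed by about 10 mm on the slip's tip. Both put it past the foot.

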